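# Prime the bandsaw oiler and hold its filler cap at the vent position

## Robot

A 7-joint arm with a two-finger parallel gripper is mounted at the origin on the work surface. World frame = base frame: x ahead of the robot, y to its left, z up, the work surface at z = 0. Lengths are in m, angles in rad, forces in N, time in s.
With the tool pointing down it reaches from about 0.425 to 0.925 m from the base axis. Payload 6.8 kg.
Tool frame: the origin (TCP) lies on the centre line of the jaws, within the pads' length; the fingertips stand ahead of it and the grasp point (between the pads) lies 11 mm behind it (r.tcp_to_tips is the z of the fingertips in the tool frame, in m); z points along the fingers, y is the line along which they close (so a half turn about z gives the same grasp; the last joint's range is limited). The gripper opens to 85 mm and grips with 20 to 120 N. Pads are 22 mm wide; open, the fingers measure 114 mm over their backs; the gripper's body (76 mm by 85 mm) begins 54 mm behind the grasp point. The pads swing forward as they close: fully open they stand 13 mm farther back than shut.
Start: joints at [-1.327, 0.477, 0.022, 1.555, -0.011, 1.109, -0.083], TCP at [0.233, 0.634, 0.217] pointing down, gripper open.
Joint ranges: [-2.96, 2.96], [-0.34, 2.1], [-1.41, 1.46], [0.24, 2.44], [-1.37, 4.51], [0.17, 1.92], [-2.96, 2.96]. Speed limits (rad/s): [2.39, 2.39, 3.14, 3.14, 3.14, 3.14, 3.14].

## Interface

Orientations are given as a rotation vector (axis times angle).
In Python, from bench import r, optics gives the robot as it stands.
- The arm moves only by the shell command python3 -m creep 'ROWS' [FORCE]. ROWS is a JSON object whose one key "rows" holds a list of rows, each a list of 7 numbers: the shift along the tool's x, y, z in units of 25 mm (1.0 is 25 mm), then the turn, a rotation vector about the tool's x, y, z in units of 8 degrees (1.0 is 8 degrees), then the finger opening in mm, from 0 to 85.4. A call has 1 to 10 rows; each row is the pose to reach, as a shift and turn from the pose commanded when the call began, along the tool's axes at that moment; what a row does not reach only later rows make up. A row lasts 1/8 s, in which the tool goes at most 62.5 mm and 10.7 degrees, less where a joint would pass 70% of its speed; a pose out of reach is approached as far as the arm can. A call with a gripper value outside its range is refused whole. The fingers move at their own pace and stop on an object; FORCE is the grip in N (left out, the last holds). Time passes only in rows, so rows that repeat a pose let the fingers close. It gives the time, the measured TCP pose, the force, the opening and the grip force at its end, in the units of the state.
- r.get_obs(): the state, without advancing time (a new reading comes with each control period).
- optics.grab_frame(name): name is "scene" or "top"; returns a dict with "color" (420x560x3 uint8, blue, green, red), "K" (3x3 intrinsics, pixels), "R" (3x3) and "t" (3): a world point X has camera coordinates R X + t. Camera axes: x right, y down, z forward; pixel columns grow to the right and rows downward; lengths in m; the calibration is good to about 2 mm. A picture is of the moment at which its call begins. There is no depth.
- r.hand_in(): hands the job in; it is judged then, once.
The state is a dict: "clock": time; "joints": joint angles; "qvel": joint speeds; "tau": joint torques, N m; "tcp_pos": TCP position; "orientation": TCP orientation; "contact_force": force on the tool from outside, world axes, zero at the start; "moment": the same for the moment, N m; "grip_width": finger opening in m; "gripper_force": force on a finger pad.
Only numpy, scipy, OpenCV 4.12 (cv2) and the standard library are available. Lean on these libraries where they do the work, as an engineer would, in place of code of your own. Each camera call takes 0.05 s, during which the arm holds its last target. There are 200 camera calls.

## Task

Prime the green bench oiler: pull its red-handled sprung lever all the way towards the robot and ease it slowly all the way back, never letting it snap. Then set the orange bayonet cap fully down into the filler neck with its grip bar in line with the white marks, and turn it clockwise until the bar points at the yellow vent marks, half-way to the red marks and well short of the lock click. Finish while still gripping it there, since it springs back if let go, and leave everything else on the bench where it is.

Things in the scene. Friction and masses are not known exactly. Their poses are not given: they have to be found in the camera images.
- oiler: Green tank bolted to the bench, 130 (x) x 280 (y) x 70 mm high; origin at the centre of its underside, z up, x away from the robot's side. On its top, the filler neck is at +y and the pump lever at -y. It stands somewhere on the bench, turned by up to about 25 degrees.
- neck (a point): Centre of the steel filler neck's mouth, 110 mm above the bench, at tank y = +75 mm; axes as the tank's. Outer diameter 72 mm, bore 40 mm. The 6 mm thick lip has two slots on its x axis (+x and -x), 12 mm wide at the bore, wider outwards, reaching 29 mm from the axis. The channel under the lip ends 18 mm below the mouth; a stop in it blocks anticlockwise turning.
- vent_mark (a point): One of the two yellow marks, on the black shoulder round the neck (116 mm across, 92 mm above the bench), 48 mm from the neck's axis. Marks come in pairs across the neck: white on the neck's x axis (over the slots), yellow 45 degrees clockwise of white seen from above (yaw -0.785 rad), red 90 degrees clockwise. The lock's ball is first felt at about 60 degrees and clicks in between 65 and 90.
- return_ring (a joint): Angle in rad of the sprung ring hidden in the neck, which the cap's lugs push: 0 at rest, growing clockwise, hard stop 1.48. The lugs meet it after about 0.1 rad of cap turn, so it reads about 0.68 with the bar on the yellow marks. It pushes the cap back anticlockwise with 0.05 N m at 0, 0.12 N m at the yellow marks and 0.2 N m at the end.
- cap: Loose orange cap, about 160 g, upright on the bench. Origin: centre of its underside, z up. Black plug 36 mm in diameter, 0 to 14 mm, with two lugs at its foot along +x and -x (54 mm tip to tip, 8 wide, 6 high); orange flange 76 mm in diameter, 14 to 20 mm. Fully down, the flange rests on the neck's mouth, origin 14 mm below it; once turned it can rise 2 mm. A half turn makes no difference.
- cap_bar (a point): Middle of the top of the cap's black upright grip bar, 50 mm above the cap's origin, axes as the cap's. The bar runs along the cap's x axis, above the lugs: 60 mm long, 14 mm wide, 30 mm high from the flange, a white dash at each end. Pinch it across its 14 mm width, fingertips just above the flange.
- pump_lever (a joint): Pump lever angle in rad: 0 at rest, where it leans 0.45 rad from vertical away from the robot's side (tank +x); 0.9 at the end stop, leaning 0.45 rad towards the tank's -x. It is sprung back towards 0: about 2 N at the grip at rest, 7 N at the end of the stroke.
- lever_grip (a point): Middle of the free part of the lever's red round crank grip: 18 mm in diameter, 75 mm long, level along the tank's y, 80 mm from the pivot axis, at tank y = -125 mm, about 157 mm above the bench at rest. The lever's 10 mm bar joins it 40 mm from this point towards +y. Pinch it across (fingers along the tank's x) and carry it round the pivot axis; it turns between the pads.
- lever_pivot (a point): Pivot of the lever, at y = -85 mm of the tank, 85 mm above the bench; the lever turns about the tank's y axis through this point. Axes as the tank's.
- tin: Bystander: small blue-labelled tin, 60 mm in diameter, 50 mm high; origin centre of underside.
- offcut: Bystander: pine offcut 150 x 70 x 20 mm lying flat; origin centre of underside.
- wrench: Bystander: steel wrench lying on the bench; origin under its middle.
- tape: Bystander: yellow ring of hard plastic, 90 mm across, 24 mm high; origin centre of underside.
- brush: Bystander: brush lying on the bench; origin under its middle.
- mug: Bystander: blue mug, 76 mm across, 85 mm high; origin centre of underside.

How it is judged:
By the outcome, as a careful person would: the job done as asked, in the order asked, and still so for the second after the job is handed in, while the arm keeps its last pose, push and grip.
It also fails if it takes over 72 s, if anything falls off the work surface, if the arm or the gripper's body presses on something with over 40 N, if the wrist force passes 120 N, or if a joint passes its speed limit or range.

## Working session

There is one attempt and no reset: what is moved stays moved. The work goes in short steps, Python scripts to look and compute and a shell command to move; the robot and the scene stay as the last step left them, time stands still between calls to the robot, and variables do not carry over. Pictures are saved under pics/ and viewed, at most 11 in all, crops included, and the job is handed in when it is done.

```bash
ls; mkdir -p pics
python3 - <<'E'
from bench import r, optics
import cv2,numpy as np
o=r.get_obs(); print({k:np.round(v,3) for k,v in o.items()}, r.tcp_to_tips)
for n in("scene","top"):
    f=optics.grab_frame(n); cv2.imwrite(f"pics/{n}0.png",f["color"]); print(n,f["K"],f["R"],f["t"])
E
```

```text
pics
{'clock': np.float64(0.0), 'joints': array([-1.327,  0.478,  0.022,  1.556, -0.011,  1.109, -0.083]), 'qvel': array([-0.001, -0.001, -0.   , -0.001,  0.001,  0.   ,  0.001]), 'tau': array([ 0.0000e+00, -5.9643e+01,  1.6080e+00, -2.8120e+01,  1.2000e-02,
        9.0000e-03,  0.0000e+00]), 'tcp_pos': array([0.232, 0.633, 0.216]), 'orientation': array([-5.500e-01, -3.093e+00,  3.000e-03]), 'contact_force': array([ 0.355, -0.893,  0.029]), 'moment': array([ 0.003,  0.003, -0.011]), 'gripper_force': np.float64(0.0), 'grip_width': np.float64(0.085)} 0.008
scene [[410.66282493   0.         277.94181013]
 [  0.         410.66282493 212.94586579]
 [  0.           0.           1.        ]] [[ 0.66528559  0.74630299 -0.02066253]
 [ 0.39591258 -0.37612664 -0.83772429]
 [-0.63296787  0.54914534 -0.54570237]] [-0.35487073 -0.11349553  1.61576743]
top [[507.72094059   0.         269.17877847]
 [  0.         507.72094059 207.48063485]
 [  0.           0.           1.        ]] [[ 0.02027907 -0.9997907   0.00270579]
 [-0.97765949 -0.02039636 -0.20920302]
 [ 0.20921442  0.0015971  -0.97786849]] [-0.0184493   0.51758409  1.49874049]
```

View pics/scene0.png

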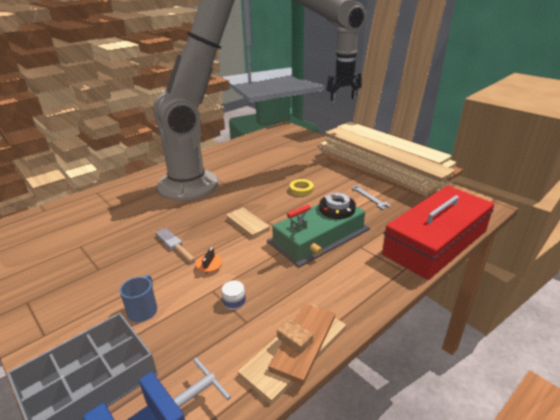

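View pics/top0.png

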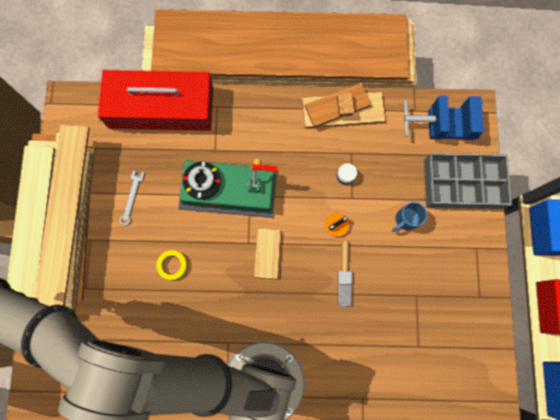

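The overview shows the oiler at top-view (228,188), its neck at (202,181) and red grip at (265,169), and the orange cap at (338,225). In the scene view the cap is at (209,262) and the neck at (337,203). Next I measure these.

```bash
cat > h.py <<'E'
from bench import r, optics
import cv2, numpy as np
from scipy.spatial.transform import Rotation as Ro
def ray(f,p,z):
    d=f["R"].T@np.linalg.solve(f["K"],[p[0],p[1],1.]); c=-f["R"].T@f["t"]
    return c+d*(z-c[2])/d[2]
def proj(f,X):
    q=f["K"]@(f["R"]@np.asarray(X)+f["t"]); return q[:2]/q[2]
def tri(fs,ps):
    A=[];b=[]
    for f,p in zip(fs,ps):
        P=f["K"]@np.c_[f["R"],f["t"]]
        for i in(0,1):
            w=p[i]*P[2]-P[i]; A.append(w[:3]); b.append(-w[3])
    return np.linalg.lstsq(np.array(A),np.array(b),rcond=None)[0]
def blobs(f,lo,hi,box,amin=3):
    x0,y0,x1,y1=box; h=cv2.cvtColor(f["color"],cv2.COLOR_BGR2HSV)
    m=cv2.inRange(h,np.array(lo),np.array(hi)); k=np.zeros_like(m); k[y0:y1,x0:x1]=m[y0:y1,x0:x1]
    n,l,s,c=cv2.connectedComponentsWithStats(k)
    return [(s[i,4],c[i],np.argwhere(l==i)[:,::-1]) for i in range(1,n) if s[i,4]>=amin]
E
python3 - <<'E'
from h import *
t=optics.grab_frame("top"); s=optics.grab_frame("scene")
def crop(f,x0,y0,x1,y1,k): return cv2.resize(f["color"][y0:y1,x0:x1],None,fx=k,fy=k,interpolation=cv2.INTER_CUBIC)
a=np.zeros((600,800,3),np.uint8)
for im,(x,y) in((crop(t,175,150,285,220,4),(0,0)),(crop(t,315,205,365,245,6),(450,0)),(crop(s,265,185,375,260,4),(0,290)),(crop(s,185,235,235,280,6),(450,290))):
    a[y:y+im.shape[0],x:x+im.shape[1]]=im
cv2.imwrite("pics/c1.png",a)
for nm,f,bx in(("top",t,(175,150,290,220)),("scene",s,(260,180,380,262))):
    for c,lo,hi in(("yellow",(22,120,120),(35,255,255)),("red",(0,150,90),(8,255,255)),("green",(50,80,40),(90,255,255)),("black",(0,0,0),(180,255,45))):
        print(nm,c,[(int(b[0]),b[1].round(1),ray(f,b[1],.092).round(3)) for b in blobs(f,lo,hi,bx)])
for nm,f,bx in(("top",t,(315,205,365,245)),("scene",s,(185,235,225,280))):
    for c,lo,hi in(("orange",(5,180,150),(17,255,255)),("black",(0,0,0),(180,255,60))):
        print(nm,c,[(int(b[0]),b[1].round(1),ray(f,b[1],.02 if c=='orange' else .035).round(3)) for b in blobs(f,lo,hi,bx)])
E
```

```text
top yellow [(6, array([255.8, 161.3]), array([0.653, 0.036, 0.092])), (18, array([213.7, 169.1]), array([0.626, 0.163, 0.092])), (19, array([188., 189.]), array([0.562, 0.237, 0.092]))]
top red [(145, array([264.9, 167.6]), array([0.633, 0.008, 0.092])), (15, array([184.6, 177.6]), array([0.597, 0.25 , 0.092])), (19, array([217.6, 180.4]), array([0.59 , 0.15 , 0.092]))]
top green [(80, array([187.4, 165.3]), array([0.636, 0.243, 0.092])), (2553, array([237.1, 189.5]), array([0.563, 0.09 , 0.092]))]
top black [(29, array([191.7, 167.2]), array([0.63 , 0.23 , 0.092])), (17, array([208.7, 165.4]), array([0.637, 0.178, 0.092])), (77, array([200.1, 177.7]), array([0.597, 0.203, 0.092])), (30, array([215.7, 174.9]), array([0.607, 0.156, 0.092])), (17, array([185.9, 183.7]), array([0.578, 0.244, 0.092])), (142, array([210.6, 191. ]), array([0.557, 0.169, 0.092])), (31, array([193., 193.]), array([0.55 , 0.222, 0.092]))]
scene yellow [(268, array([301. , 186.9]), array([0.439, 0.191, 0.092])), (9, array([337., 211.]), array([0.623, 0.165, 0.092]))]
scene red [(140, array([298.1, 210.4]), array([0.539, 0.081, 0.092])), (9, array([325.3, 208.1]), array([0.588, 0.152, 0.092]))]
scene green [(900, array([320.4, 225. ]), array([0.64 , 0.074, 0.092])), (12, array([294.9, 219.3]), array([0.568, 0.04 , 0.092])), (128, array([284.3, 227.1]), array([ 0.576, -0.01 ,  0.092]))]
scene black [(126, array([336.6, 214.1]), array([0.634, 0.152, 0.092]))]
top orange [(255, array([337.5, 225.1]), array([ 0.474, -0.221,  0.02 ]))]
top black [(26, array([338.3, 222.7]), array([ 0.478, -0.222,  0.035]))]
scene orange []
scene black []
```

View pics/c1.png

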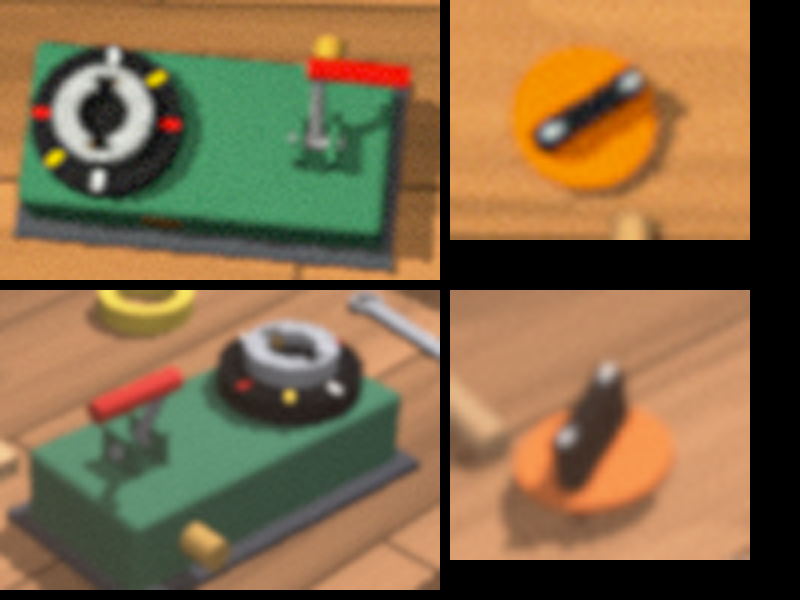

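The crops show the tank marks clearly. White is near top-view (203.5,164) and (199.5,195), so the tank yaw is about -0.07. The cap's dashes are near (331,227) and (345,219).

```bash
cat >> h.py <<'E'
def plan(pos,yaw):
    """shift (25 mm) and turn (8 deg) in tool axes to put TCP at pos, pointing down, tool y at world yaw (mod pi)"""
    o=r.get_obs(); R0=Ro.from_rotvec(o["orientation"])
    best=None
    for k in(0,np.pi):
        a=yaw+k; y=np.array([np.cos(a),np.sin(a),0]); z=np.array([0,0,-1.])
        R1=Ro.from_matrix(np.c_[np.cross(y,z),y,z]); v=(R0.inv()*R1).as_rotvec()
        res=((R0.inv().apply(np.asarray(pos)-o["tcp_pos"])/.025).round(2),(np.degrees(v)/8).round(2))
        print("shift",res[0],"turn",res[1])
    print("tcp",o["tcp_pos"].round(4),"F",o["contact_force"].round(1),"w",o["grip_width"].round(4),"t",o["clock"],"j",o["joints"].round(2))
E
python3 - <<'E'
from h import *
t=optics.grab_frame("top"); s=optics.grab_frame("scene")
bt=blobs(t,(0,150,90),(8,255,255),(250,155,290,180))[0]; bs=max(blobs(s,(0,150,90),(8,255,255),(280,200,312,225)),key=lambda b:b[0])
print("grip tri",tri([t,s],[bt[1],bs[1]]).round(4),"top@.157",ray(t,bt[1],.157).round(4),"scene@.157",ray(s,bs[1],.157).round(4))
p=bt[2]; print("grip ends", ray(t,p[p[:,0].argmin()],.157).round(3),ray(t,p[p[:,0].argmax()],.157).round(3))
# white marks + rough neck from both views
w=[b for b in blobs(t,(0,0,150),(180,60,255),(180,158,225,200))]; print([(b[0],b[1].round(1),ray(t,b[1],.092).round(3)) for b in w])
# cap flange: hull of orange+bar
b=max(blobs(t,(5,180,120),(17,255,255),(315,205,365,245)),key=lambda b:b[0]); h=cv2.convexHull(b[2].astype(np.float32)); e=cv2.fitEllipse(h[:,0]); print("cap top",e,ray(t,e[0],.02).round(4))
bs=blobs(s,(5,130,120),(17,255,255),(190,248,222,275)); 
for c in bs: 
  if c[0]>60: e=cv2.fitEllipse(cv2.convexHull(c[2].astype(np.float32))[:,0]); print("cap scene",c[0],e,ray(s,e[0],.02).round(4))
g=cv2.cvtColor(t["color"],cv2.COLOR_BGR2HSV)
w=blobs(t,(0,0,110),(180,110,255),(326,213,350,232)); d=[ray(t,b[1],.05) for b in w]; print([(b[0],b[1].round(1)) for b in w],np.round(d,4))
w2=blobs(s,(0,0,130),(180,90,255),(200,243,216,265)); print([(b[0],b[1].round(1),ray(s,b[1],.05).round(4)) for b in w2])
# expected grip, yaw -.07
for yaw in(-.07,):
  n=np.array([.594,.2]);ex=np.array([np.cos(yaw),np.sin(yaw)]);ey=np.array([-ex[1],ex[0]])
  for z,nm,P in((.157,"grip",n-.2*ey+.0348*ex),(.11,"mouth",n),(.085,"pivot",n-.16*ey)): print(nm,P.round(4),proj(t,[*P,z]).round(1),proj(s,[*P,z]).round(1))
E
```

```text
grip tri [0.6138 0.0076 0.1599] top@.157 [0.6141 0.007  0.157 ] scene@.157 [0.611  0.0121 0.157 ]
grip ends [0.624 0.045 0.157] [ 0.617 -0.028  0.157]
[(np.int32(304), array([200.3, 177.2]), array([0.599, 0.202, 0.092])), (np.int32(12), array([199. , 194.5]), array([0.545, 0.203, 0.092]))]
cap top ((336.8748779296875, 224.23912048339844), (24.64227294921875, 25.40818214416504), 113.02722930908203) [ 0.4764 -0.2192  0.02  ]
cap scene 331 ((208.50758361816406, 262.6405334472656), (19.79471778869629, 28.4224796295166), 80.81249237060547) [ 0.4808 -0.2198  0.02  ]
[(np.int32(11), array([344.6, 218.1])), (np.int32(13), array([331.4, 226.3]))] [[ 0.4905 -0.2391  0.05  ]
 [ 0.4642 -0.1984  0.05  ]]
[(np.int32(10), array([210.5, 248. ]), array([ 0.462 , -0.1964,  0.05  ])), (np.int32(8), array([203.9, 258.9]), array([ 0.4907, -0.2378,  0.05  ]))]
grip [ 0.6147 -0.0019] [267.9 167.4] [295.7 212.6]
mouth [0.594 0.2  ] [200.2 177.3] [337.6 198.4]
pivot [0.5828 0.0404] [253.7 184.1] [298.5 223.3]
```

```bash
python3 -c "
from h import *
plan([.6145,-.002,.235],-.07)"
```

```text
shift [-23.1  -18.6   -0.74] turn [-0.    0.    9.23]
shift [-23.1  -18.6   -0.74] turn [ -0.    -0.   -13.27]Traceback (most recent call last):
  File "<string>", line 3, in <module>
    plan([.6145,-.002,.235],-.07)
    ~~~~^^^^^^^^^^^^^^^^^^^^^^^^^
  File "h.py", line 30, in plan
    print("tcp",o["tcp_pos"].round(4),"F",o["contact_force"].round(1),"w",o["grip_width"].round(4),"t",o["clock"],"j",o["joints"].round(2))
                                                                          ^^^^^^^^^^^^^^^^^^^^^
AttributeError: 'float' object has no attribute 'round'
```

```bash
sed -i 's/o\["grip_width"\].round(4)/round(float(o["grip_width"]),4)/' h.py; python3 -m creep '{"rows":[[-2.3,-1.8,-1.2,0,0,0.9,85],[-4.6,-3.7,-2,0,0,1.8,85],[-6.9,-5.5,-2,0,0,2.8,60],[-9.2,-7.4,-2,0,0,3.7,60],[-11.5,-9.3,-2,0,0,4.6,60],[-13.8,-11.1,-2,0,0,5.5,60],[-16.1,-13,-2,0,0,6.4,60],[-18.4,-14.8,-1.5,0,0,7.4,60],[-20.8,-16.7,-1,0,0,8.3,60],[-23.1,-18.6,-0.7,0,0,9.23,60]]}'
python3 -c "
from h import *
plan([.6145,-.002,.235],-.07)"
```

```text
clock: 1.55
tcp_pos: [0.5512, 0.1037, 0.2478]
orientation: [2.302, 2.138, 0.002]
contact_force: [0.3, 0.2, 0.3]
grip_width: 0.0602
gripper_force: 0.0
shift [-4.03  2.84  0.51] turn [ 0.01 -0.01 -0.03]
shift [-4.03  2.84  0.51] turn [-1.000e-02 -1.000e-02  2.247e+01]
tcp [0.5512 0.1037 0.2478] F [0.3 0.2 0.3] w 0.0602 t 1.55 j [-0.71  0.28  0.51  1.82 -0.15  1.08 -0.22]
```

```bash
python3 -m creep '{"rows":[[-1.5,1,0.2,0,0,0,60],[-2.8,2,0.4,0,0,0,60],[-4,2.8,0.5,0,0,0,60],[-4,2.8,0.5,0,0,0,60],[-4,2.8,0.5,0,0,0,60]]}'
python3 -c "
from h import *
plan([.6145,-.002,.146],-.07)"
```

```text
clock: 2.17
tcp_pos: [0.6129, 0.0014, 0.235]
orientation: [-2.296, -2.143, -0.0]
contact_force: [0.4, 0.2, -0.4]
grip_width: 0.06
gripper_force: 0.0
shift [-0.14  0.08  3.56] turn [-0. -0.  0.]
shift [-0.14  0.08  3.56] turn [ 1.00e-02 -1.00e-02 -2.25e+01]
tcp [0.6129 0.0014 0.235 ] F [ 0.4  0.2 -0.4] w 0.06 t 2.175 j [-0.51  0.39  0.54  1.72 -0.22  1.09  0.03]
```

```bash
python3 -m creep '{"rows":[[-0.14,0.08,1,0,0,0,60],[-0.14,0.08,2,0,0,0,60],[-0.14,0.08,3,0,0,0,60],[-0.14,0.08,3.56,0,0,0,60],[-0.14,0.08,3.56,0,0,0,60],[-0.14,0.08,3.56,0,0,0,40]]}' 40
python3 -c "
from h import *
plan([.6145,-.002,.146],-.07)
f=optics.grab_frame('scene');g=optics.grab_frame('top')
a=cv2.resize(f['color'][160:270,240:370],None,fx=3,fy=3,interpolation=2);b=cv2.resize(g['color'][130:240,210:340],None,fx=3,fy=3,interpolation=2)
cv2.imwrite('pics/c2.png',np.hstack([a,b]))"
```

```text
clock: 2.92
tcp_pos: [0.6156, -0.0027, 0.1472]
orientation: [2.297, 2.142, 0.002]
contact_force: [0.7, 0.4, 0.2]
grip_width: 0.0433
gripper_force: 0.0
shift [ 0.02 -0.05  0.05] turn [ 0.01 -0.    0.  ]
shift [ 0.02 -0.05  0.05] turn [ 0.00e+00  2.00e-02 -2.25e+01]
tcp [ 0.6156 -0.0027  0.1472] F [0.7 0.4 0.2] w 0.0433 t 2.925 j [-0.47  0.49  0.5   1.8  -0.29  0.93  0.09]
```

View pics/c2.png

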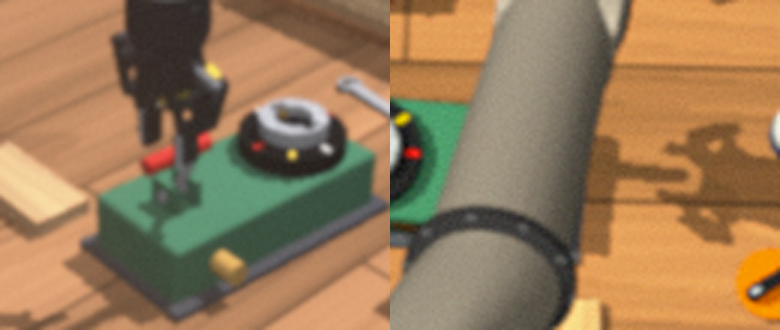

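In the scene crop the two fingers straddle the red grip, with its middle at crop (175,152). I close now.

```bash
python3 -m creep '{"rows":[[0,0,0,0,0,0,10],[0,0,0,0,0,0,10],[0,0,0,0,0,0,10],[0,0,0,0,0,0,10],[0,0,0,0,0,0,10]]}' 40
python3 -c "
from h import *
plan([.6145,-.002,.146],-.07); o=r.get_obs(); R0=Ro.from_rotvec(o['orientation']).as_matrix(); print(R0.round(3), r.tcp_to_tips)"
```

```text
clock: 3.65
tcp_pos: [0.6133, -0.0029, 0.1467]
orientation: [-2.296, -2.14, 0.003]
contact_force: [-7.1, 1.4, 7.2]
grip_width: 0.0119
gripper_force: 35.1
shift [0.04 0.05 0.03] turn [-0.02 -0.01 -0.  ]
shift [0.04 0.05 0.03] turn [-1.00e-02  4.00e-02  2.25e+01]
tcp [ 0.6133 -0.0029  0.1467] F [-7.1  1.4  7.2] w 0.0119 t 3.65 j [-0.47  0.49  0.5   1.8  -0.29  0.93  0.09]
[[ 0.07   0.998 -0.003]
 [ 0.998 -0.07   0.001]
 [ 0.001 -0.003 -1.   ]] 0.008
```

```bash
python3 -c "
from h import *
f=optics.grab_frame('scene'); o=r.get_obs(); R0=Ro.from_rotvec(o['orientation'])
for z in(.008,0,-.011): print(z,proj(f,o['tcp_pos']+R0.apply([0,0,z])).round(1))
b=max(blobs(f,(0,150,90),(8,255,255),(270,190,325,235)),key=lambda b:b[0]);print(b[0],b[1],b[2].min(0),b[2].max(0))
cv2.imwrite('pics/c3.png',cv2.resize(f['color'][170:245,265:345],None,fx=8,fy=8,interpolation=2))"
```

```text
0.008 [295.1 218. ]
0 [295.1 215.6]
-0.011 [295.2 212.3]
55 [304.96363636 207.61818182] [301 204] [310 212]
```

View pics/c3.png

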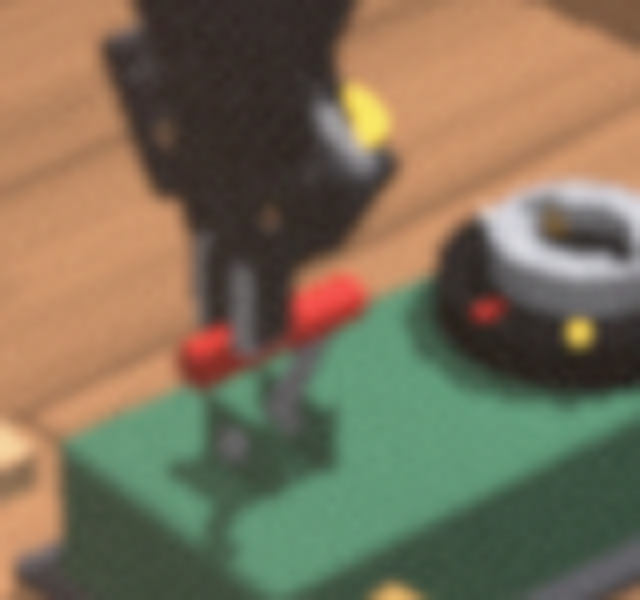

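The near fingertip ends at crop (250,350), about level with the grip's axis. The 12 mm opening also points to a chord of the round grip, so the tips are sitting high. I reopen, go 10 mm lower and close again.

```bash
python3 -m creep '{"rows":[[0,0,0,0,0,0,45],[0,0,0,0,0,0,45],[0,-0.08,0.2,0,0,0,45],[0,-0.08,0.4,0,0,0,45],[0,-0.08,0.4,0,0,0,45]]}' 40; python3 -m creep '{"rows":[[0,0,0,0,0,0,10],[0,0,0,0,0,0,10],[0,0,0,0,0,0,10],[0,0,0,0,0,0,10],[0,0,0,0,0,0,10]]}' 40
python3 -c "
from h import *
plan([.6145,-.002,.136],-.07)"
```

```text
clock: 4.32
tcp_pos: [0.6125, -0.0028, 0.1355]
orientation: [-2.297, -2.142, 0.002]
contact_force: [-0.1, 0.3, 0.6]
grip_width: 0.0446
gripper_force: 0.0
clock: 4.95
tcp_pos: [0.6129, -0.0029, 0.1364]
orientation: [-2.298, -2.142, -0.0]
contact_force: [-1.9, 0.3, 4.5]
grip_width: 0.0163
gripper_force: 39.4
shift [0.04 0.06 0.02] turn [-0. -0.  0.]
shift [0.04 0.06 0.02] turn [  0.   -0.  -22.5]
tcp [ 0.6129 -0.0029  0.1364] F [-1.9  0.3  4.5] w 0.0163 t 4.95 j [-0.46  0.5   0.5   1.81 -0.29  0.91  0.09]
```

```bash
python3 -m creep '{"rows":[[0,0,0,0,0,0,45],[0,0,0,0,0,0,45],[0,0,0.15,0,0,0,45],[0,0,0.28,0,0,0,45],[0,0,0.28,0,0,0,45]]}' 40; python3 -m creep '{"rows":[[0,0,0,0,0,0,10],[0,0,0,0,0,0,10],[0,0,0,0,0,0,10],[0,0,0,0,0,0,10],[0,0,0,0,0,0,10]]}' 50
python3 -c "
from h import *
plan([.6145,-.002,.136],-.07)
f=optics.grab_frame('scene')
cv2.imwrite('pics/c4.png',cv2.resize(f['color'][170:245,265:345],None,fx=8,fy=8,interpolation=2))"
```

```text
clock: 5.58
tcp_pos: [0.6127, -0.0028, 0.1287]
orientation: [-2.297, -2.142, 0.001]
contact_force: [0.0, 0.9, 0.6]
grip_width: 0.045
gripper_force: 0.0
clock: 6.2
tcp_pos: [0.6129, -0.0029, 0.1294]
orientation: [-2.298, -2.142, -0.0]
contact_force: [-2.1, 0.1, 4.1]
grip_width: 0.016
gripper_force: 48.9
shift [ 0.04  0.06 -0.26] turn [-0. -0.  0.]
shift [ 0.04  0.06 -0.26] turn [  0.   -0.  -22.5]
tcp [ 0.6129 -0.0029  0.1294] F [-2.1  0.1  4.1] w 0.016 t 6.2 j [-0.46  0.51  0.49  1.82 -0.3   0.89  0.1 ]
```

View pics/c4.png

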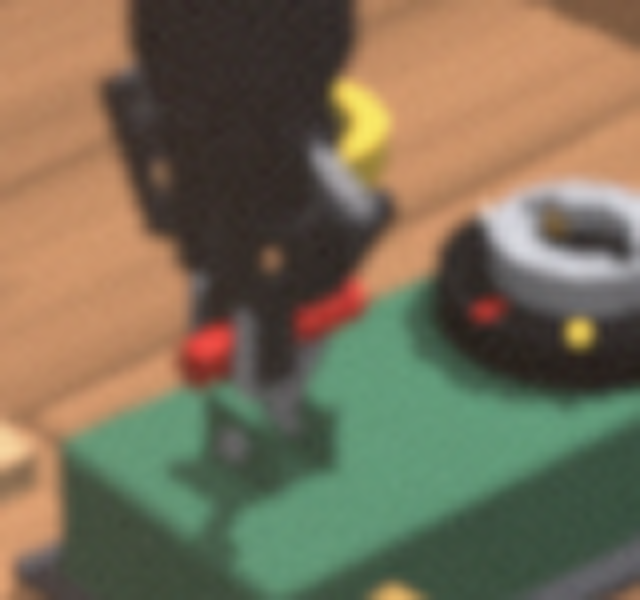

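Pads now close well around the grip, just below mid-height at crop (265,380). I pull along the arc and then press on the end stop.

```bash
python3 -m creep '{"rows":[[0,-0.27,-0.11,0,0,0,10],[0,-0.54,-0.2,0,0,0,10],[0,-0.82,-0.27,0,0,0,10],[0,-1.1,-0.31,0,0,0,10],[0,-1.39,-0.32,0,0,0,10],[0,-1.68,-0.31,0,0,0,10],[0,-1.96,-0.27,0,0,0,10],[0,-2.25,-0.2,0,0,0,10],[0,-2.52,-0.11,0,0,0,10],[0,-2.78,0,0,0,0,10]]}' 50
python3 -m creep '{"rows":[[0,-0.1,0.05,0,0,0,10],[0,-0.2,0.1,0,0,0,10],[0,-0.2,0.1,0,0,0,10],[0,-0.2,0.1,0,0,0,10]]}' 50
python3 -c "
from h import *
plan([.6145-.0696,.003,.129],-.07)
f=optics.grab_frame('scene')
cv2.imwrite('pics/c5.png',cv2.resize(f['color'][170:245,255:335],None,fx=8,fy=8,interpolation=2))"
```

```text
clock: 7.5
tcp_pos: [0.5509, 0.0016, 0.134]
orientation: [2.291, 2.135, 0.019]
contact_force: [7.4, -0.0, 8.6]
grip_width: 0.0159
gripper_force: 52.4
clock: 8.0
tcp_pos: [0.5448, 0.0021, 0.1306]
orientation: [2.292, 2.136, 0.016]
contact_force: [4.1, -1.0, 17.3]
grip_width: 0.0162
gripper_force: 54.5
shift [0.04 0.   0.07] turn [ 0.09 -0.01 -0.  ]
shift [0.04 0.   0.07] turn [-2.00e-02 -1.50e-01  2.25e+01]
tcp [0.5448 0.0021 0.1306] F [ 4.1 -1.  17.3] w 0.0162 t 8.0 j [-0.52  0.39  0.51  1.99 -0.26  0.81  0.06]
```

View pics/c5.png

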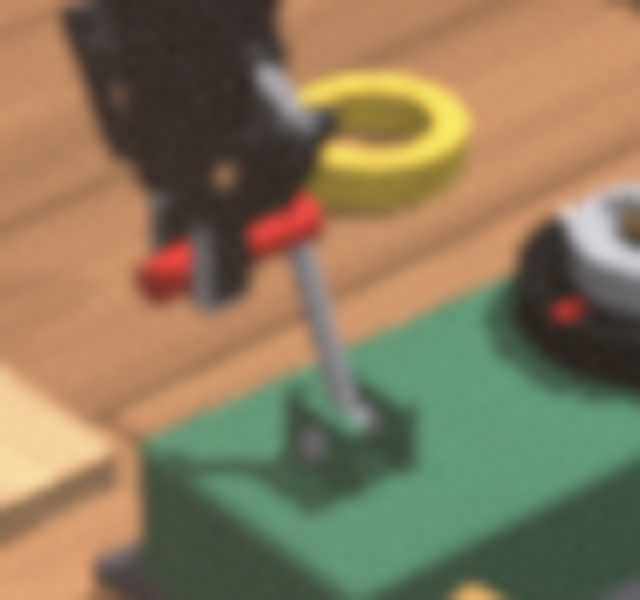

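The lever leans towards the robot with its red grip still held. It is about 1.4 mm short of the full stroke, so I press a little further to confirm the stop.

```bash
python3 -m creep '{"rows":[[0,-0.1,0,0,0,0,10],[0,-0.2,0,0,0,0,10],[0,-0.2,0,0,0,0,10],[0,-0.2,0,0,0,0,10]]}' 50
python3 -c "
from h import *
plan([.6145-.0696,.003,.129],-.07)
f=optics.grab_frame('scene');b=[x for x in blobs(f,(0,140,90),(8,255,255),(265,190,300,215))];print([(x[0],x[1].round(1)) for x in b])"
python3 -m creep '{"rows":[[0,-0.1,0,0,0,0,10],[0,-0.15,0,0,0,0,10],[0,-0.15,0,0,0,0,10],[0,-0.15,0,0,0,0,10]]}' 50
```

```text
clock: 8.55
tcp_pos: [0.5431, 0.0022, 0.1304]
orientation: [2.287, 2.133, 0.022]
contact_force: [17.3, -1.4, 2.2]
grip_width: 0.016
gripper_force: 52.5
shift [0.03 0.07 0.06] turn [ 0.14 -0.   -0.  ]
shift [0.03 0.07 0.06] turn [-1.00e-02 -2.20e-01  2.25e+01]
tcp [0.5431 0.0022 0.1304] F [17.3 -1.4  2.2] w 0.016 t 8.55 j [-0.53  0.39  0.51  2.   -0.26  0.8   0.06]
[(np.int32(53), array([289.6, 197.8])), (np.int32(37), array([274.7, 203.6]))]
clock: 9.1
tcp_pos: [0.5429, 0.0023, 0.1305]
orientation: [2.283, 2.129, 0.029]
contact_force: [29.5, -2.8, -12.2]
grip_width: 0.0162
gripper_force: 51.4
```

```bash
python3 -m creep '{"rows":[[0,0.15,-0.1,0,0,0,10],[0,0.3,-0.1,0,0,0,10],[0,0.45,-0.1,0,0,0,10],[0,0.55,-0.1,0,0,0,10],[0,0.63,-0.14,0,0,0,10],[0,0.72,-0.18,0,0,0,10],[0,0.81,-0.21,0,0,0,10],[0,0.9,-0.25,0,0,0,10],[0,0.99,-0.28,0,0,0,10],[0,1.08,-0.3,0,0,0,10]]}' 50
python3 -m creep '{"rows":[[0,0.1,-0.03,0,0,0,10],[0,0.19,-0.05,0,0,0,10],[0,0.29,-0.07,0,0,0,10],[0,0.38,-0.08,0,0,0,10],[0,0.48,-0.1,0,0,0,10],[0,0.57,-0.11,0,0,0,10],[0,0.67,-0.11,0,0,0,10],[0,0.76,-0.12,0,0,0,10],[0,0.86,-0.12,0,0,0,10],[0,0.95,-0.12,0,0,0,10]]}' 50
```

```text
clock: 10.35
tcp_pos: [0.5554, 0.0013, 0.1343]
orientation: [-2.296, -2.141, 0.002]
contact_force: [-2.8, -1.6, 6.6]
grip_width: 0.0162
gripper_force: 54.8
clock: 11.6
tcp_pos: [0.5805, -0.0006, 0.1372]
orientation: [-2.297, -2.142, 0.001]
contact_force: [-4.0, 0.7, 3.7]
grip_width: 0.0157
gripper_force: 54.8
```

```bash
python3 -m creep '{"rows":[[0,0.1,0.01,0,0,0,10],[0,0.2,0.01,0,0,0,10],[0,0.29,0.02,0,0,0,10],[0,0.39,0.04,0,0,0,10],[0,0.48,0.05,0,0,0,10],[0,0.58,0.07,0,0,0,10],[0,0.67,0.09,0,0,0,10],[0,0.76,0.12,0,0,0,10],[0,0.85,0.14,0,0,0,10],[0,0.94,0.17,0,0,0,10]]}' 50
python3 -m creep '{"rows":[[0,0.09,0.04,0,0,0,10],[0,0.18,0.07,0,0,0,10],[0,0.27,0.11,0,0,0,10],[0,0.36,0.15,0,0,0,10],[0,0.42,0.16,0,0,0,10],[0,0.48,0.17,0,0,0,10],[0,0.48,0.17,0,0,0,10],[0,0.48,0.17,0,0,0,10]]}' 50
```

```text
clock: 12.85
tcp_pos: [0.6038, -0.0023, 0.1327]
orientation: [-2.297, -2.142, 0.001]
contact_force: [-5.2, 0.3, 2.8]
grip_width: 0.0158
gripper_force: 55.1
clock: 13.85
tcp_pos: [0.6133, -0.003, 0.1288]
orientation: [-2.294, -2.139, 0.005]
contact_force: [-14.9, 0.2, 13.3]
grip_width: 0.0161
gripper_force: 55.9
```

The lever is back on its rest stop (x 0.6133, pushing 15 N). I relieve, release and rise, then plan the cap.

```bash
python3 -m creep '{"rows":[[0,-0.06,-0.05,0,0,0,10],[0,-0.06,-0.05,0,0,0,20],[0,-0.06,-0.05,0,0,0,30],[0,-0.06,-0.05,0,0,0,45],[0,-0.06,-0.05,0,0,0,50],[0,-0.06,-1.5,0,0,0,50],[0,-0.06,-3,0,0,0,50],[0,-0.06,-4.5,0,0,0,50],[0,-0.06,-4.5,0,0,0,50]]}' 50
python3 -c "
from h import *
f=optics.grab_frame('scene');b=max(blobs(f,(0,150,90),(8,255,255),(280,200,312,225)),key=lambda b:b[0]);print(b[:2])
plan([.477,-.218,.12],.59)
plan([.477,-.218,.24],.59)"
```

```text
clock: 14.98
tcp_pos: [0.6168, -0.0032, 0.2447]
orientation: [2.295, 2.14, 0.009]
contact_force: [-0.2, 0.1, -0.3]
grip_width: 0.0501
gripper_force: 0.0
(np.int32(139), array([298.41007194, 210.24460432]))
shift [-8.97 -4.95  4.88] turn [ 0.03  0.   -4.73]
shift [-8.97 -4.95  4.88] turn [ 0.   -0.03 17.77]
tcp [ 0.6155 -0.003   0.2427] F [ 0.5 -0.  -0.3] w 0.0504 t 15.025 j [-0.51  0.39  0.55  1.71 -0.22  1.11  0.04]
shift [-8.97 -4.93  0.08] turn [ 0.03  0.   -4.73]
shift [-8.97 -4.93  0.08] turn [ 0.   -0.03 17.77]
tcp [ 0.6155 -0.003   0.2427] F [ 0.5 -0.  -0.3] w 0.0504 t 15.025 j [-0.51  0.39  0.55  1.71 -0.22  1.11  0.04]
```

```bash
python3 -m creep '{"rows":[[-1.5,-0.8,0,0,0,-0.8,50],[-3,-1.6,0,0,0,-1.6,50],[-4.5,-2.5,0,0,0,-2.4,50],[-6,-3.3,0,0,0,-3.2,50],[-7.5,-4.1,1,0,0,-4,50],[-8.97,-4.95,2.5,0,0,-4.73,50],[-8.97,-4.95,4,0,0,-4.73,50],[-8.97,-4.95,4.9,0,0,-4.73,50],[-8.97,-4.95,4.9,0,0,-4.73,50],[-8.97,-4.95,4.9,0,0,-4.73,50]]}' 50
python3 -c "
from h import *
plan([.477,-.218,.031],.59)
plan([.477,-.218,.06],.59)
f=optics.grab_frame('scene')
cv2.imwrite('pics/c6.png',cv2.resize(f['color'][210:285,170:250],None,fx=7,fy=7,interpolation=2))"
```

```text
clock: 16.27
tcp_pos: [0.4756, -0.2182, 0.119]
orientation: [1.479, 2.772, -0.0]
contact_force: [-0.1, -0.2, 0.1]
grip_width: 0.0497
gripper_force: 0.0
shift [-0.02  0.05  3.52] turn [-0.    0.    0.01]
shift [-0.02  0.05  3.52] turn [ -0.    -0.   -22.49]
tcp [ 0.4756 -0.2182  0.119 ] F [-0.1 -0.2  0.1] w 0.0497 t 16.275 j [-0.07  0.38  0.47  2.03 -0.24  0.78  1.14]
shift [-0.03  0.05  2.36] turn [-0.    0.    0.01]
shift [-0.03  0.05  2.36] turn [ -0.    -0.   -22.49]
tcp [ 0.4756 -0.2182  0.119 ] F [-0.1 -0.2  0.1] w 0.0497 t 16.275 j [-0.07  0.38  0.47  2.03 -0.24  0.78  1.14]
```

View pics/c6.png

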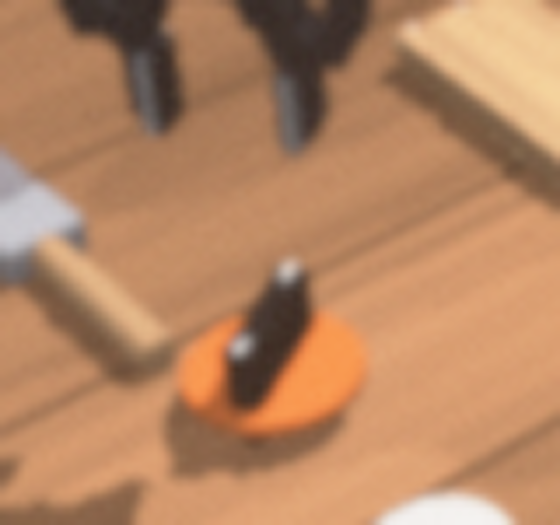

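The jaws straddle the cap bar's line: tips at crop (155,130) and (292,148), bar middle at (268,320). I go down narrower, in steps, watching the force.

```bash
python3 -m creep '{"rows":[[-0.02,0.04,1,0,0,0,32],[-0.02,0.04,2,0,0,0,32],[-0.02,0.04,2.8,0,0,0,32],[-0.02,0.04,3.1,0,0,0,32],[-0.02,0.04,3.1,0,0,0,32]]}' 40
python3 -m creep '{"rows":[[0,0,0.1,0,0,0,32],[0,0,0.2,0,0,0,32],[0,0,0.3,0,0,0,32],[0,0,0.4,0,0,0,32],[0,0,0.4,0,0,0,32]]}' 40
python3 -c "
from h import *
plan([.477,-.218,.031],.59);print(r.tcp_to_tips)"
```

```text
clock: 16.95
tcp_pos: [0.4769, -0.218, 0.0417]
orientation: [1.478, 2.771, 0.0]
contact_force: [0.3, 0.6, 0.7]
grip_width: 0.0319
gripper_force: 0.0
clock: 17.58
tcp_pos: [0.4763, -0.2178, 0.031]
orientation: [-1.479, -2.771, 0.0]
contact_force: [0.4, -0.3, 0.3]
grip_width: 0.0317
gripper_force: 0.0
shift [-0.02  0.02 -0.  ] turn [-0. -0.  0.]
shift [-0.02  0.02 -0.  ] turn [  0.   -0.  -22.5]
tcp [ 0.4763 -0.2178  0.031 ] F [ 0.4 -0.3  0.3] w 0.0317 t 17.575 j [ 0.    0.52  0.39  2.08 -0.34  0.6   1.22]
0.008
```

```bash
python3 -c "
from h import *
f=optics.grab_frame('scene')
cv2.imwrite('pics/c7.png',cv2.resize(f['color'][220:285,170:250],None,fx=9,fy=9,interpolation=2))"
```

View pics/c7.png

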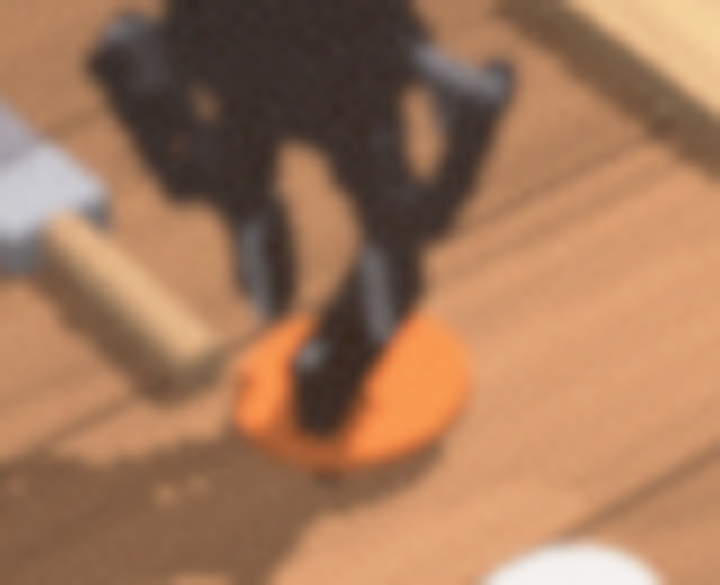

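The right fingertip at crop (385,340) is still about 10 mm above the flange. I descend further, watching the force.

```bash
python3 -m creep '{"rows":[[0,0,0.08,0,0,0,26],[0,0,0.16,0,0,0,26],[0,0,0.24,0,0,0,26],[0,0,0.24,0,0,0,26]]}' 40
python3 -m creep '{"rows":[[0,0,0,0,0,0,8],[0,0,0,0,0,0,8],[0,0,0,0,0,0,8],[0,0,0,0,0,0,8]]}' 50
python3 -c "
from h import *
plan([.477,-.218,.031],.59)"
```

```text
clock: 18.12
tcp_pos: [0.4763, -0.2179, 0.025]
orientation: [-1.479, -2.772, 0.0]
contact_force: [0.4, 0.2, -0.1]
grip_width: 0.0261
gripper_force: 0.0
clock: 18.62
tcp_pos: [0.4765, -0.2179, 0.0252]
orientation: [1.479, 2.772, 0.0]
contact_force: [0.2, -0.6, 0.4]
grip_width: 0.0122
gripper_force: 52.2
shift [-0.01  0.01 -0.23] turn [0. 0. 0.]
shift [-0.01  0.01 -0.23] turn [ -0.    0.  -22.5]
tcp [ 0.4765 -0.2179  0.0252] F [ 0.2 -0.6  0.4] w 0.0122 t 18.625 j [ 0.01  0.53  0.38  2.08 -0.35  0.59  1.23]
```

Cap gripped (12.2 mm reading for the 14 mm bar). I lift it and refine the neck measurement with the arm aside.

```bash
python3 -m creep '{"rows":[[0,0,-0.3,0,0,0,8],[0,0,-1,0,0,0,8],[0,0,-2.5,0,0,0,8],[0,0,-4.5,0,0,0,8],[0,0,-6.5,0,0,0,8],[0,0,-8.5,0,0,0,8],[0,0,-9.2,0,0,0,8],[0,0,-9.2,0,0,0,8]]}' 80
python3 -c "
from h import *
f=optics.grab_frame('top')
B=(178,158,226,202)
P={}
for n,lo,hi in(('y',(22,100,110),(36,255,255)),('r',(0,130,90),(10,255,255)),('r2',(170,130,90),(180,255,255))):
  for b in blobs(f,lo,hi,B,6): print(n,b[0],b[1].round(2),ray(f,b[1],.092).round(4))
for b in blobs(f,(0,0,140),(180,70,255),B,4): print('w',b[0],b[1].round(2),ray(f,b[1],.092 if b[0]<60 else .11).round(4), b[2].min(0),b[2].max(0))
h=cv2.cvtColor(f['color'],cv2.COLOR_BGR2HSV)
plan([.594,.2,.25],1.501)"
```

```text
clock: 19.62
tcp_pos: [0.477, -0.2183, 0.2574]
orientation: [1.477, 2.768, 0.003]
contact_force: [-0.8, -0.4, -2.6]
grip_width: 0.0116
gripper_force: 80.8
y 20 [213.6  169.15] [0.6252 0.1631 0.092 ]
y 21 [188.24 189.  ] [0.5616 0.2366 0.092 ]
r 17 [184.76 177.59] [0.5969 0.249  0.092 ]
r 20 [217.5  180.55] [0.5897 0.1498 0.092 ]
w 324 [200.27 177.21] [0.5941 0.1997 0.11  ] [188 161] [212 189]
w 13 [199.   194.69] [0.5447 0.2034 0.092 ] [198 193] [200 197]
shift [11.26 13.22  0.24] turn [ 0.01  0.01 -6.52]
shift [11.26 13.22  0.24] turn [ 1.000e-02 -1.000e-02  1.598e+01]
tcp [ 0.4763 -0.2179  0.2558] F [ 0.2 -0.1 -2.8] w 0.0116 t 19.675 j [-0.16  0.2   0.55  1.9  -0.12  1.08  1.03]
```

```bash
python3 -m creep '{"rows":[[1.2,1.4,0.2,0,0,-0.7,8],[2.4,2.8,0.2,0,0,-1.4,8],[3.6,4.2,0.2,0,0,-2.1,8],[4.8,5.6,0.2,0,0,-2.8,8],[6,7,0.2,0,0,-3.5,8],[7.2,8.5,0.2,0,0,-4.2,8],[8.4,9.9,0.2,0,0,-4.9,8],[9.6,11.3,0.2,0,0,-5.6,8],[10.6,12.5,0.2,0,0,-6.2,8],[11.26,13.22,0.2,0,0,-6.52,8]]}' 80
python3 -m creep '{"rows":[[0,0,0,0,0,0,8],[0,0,0,0,0,0,8],[0,0,0,0,0,0,8]]}' 80
python3 -c "
from h import *
plan([.5935,.1997,.165],1.499)"
```

```text
clock: 20.92
tcp_pos: [0.5934, 0.2018, 0.2483]
orientation: [-0.104, -3.137, 0.002]
contact_force: [-0.1, -0.7, -2.0]
grip_width: 0.0117
gripper_force: 80.8
clock: 21.3
tcp_pos: [0.5942, 0.198, 0.2502]
orientation: [-0.114, -3.139, 0.001]
contact_force: [-0.4, -0.5, -0.8]
grip_width: 0.0113
gripper_force: 80.7
shift [0.03 0.07 3.41] turn [-0.01 -0.   -0.01]
shift [0.03 0.07 3.41] turn [-0.000e+00  1.000e-02  2.249e+01]
tcp [0.5942 0.198  0.2502] F [-0.4 -0.5 -0.8] w 0.0113 t 21.3 j [-0.57  0.37  0.19  1.65 -0.08  1.13  1.14]
```

```bash
python3 -m creep '{"rows":[[0.03,0.07,1,0,0,0,8],[0.03,0.07,2,0,0,0,8],[0.03,0.07,3,0,0,0,8],[0.03,0.07,3.9,0,0,0,8],[0.03,0.07,3.9,0,0,0,8],[0.03,0.07,3.9,0,0,0,8]]}' 80
python3 -c "
from h import *
plan([.5935,.1997,.1212],1.499)
f=optics.grab_frame('scene');c=max(blobs(f,(5,130,120),(17,255,255),(305,160,370,225)),key=lambda b:b[0]);e=cv2.fitEllipse(cv2.convexHull(c[2].astype(np.float32))[:,0]);o=r.get_obs();z=o['tcp_pos'][2]-.0252+.02;print(c[0],e,ray(f,e[0],z).round(4))
cv2.imwrite('pics/c8.png',cv2.resize(f['color'][150:240,290:390],None,fx=7,fy=6.5,interpolation=2))"
```

```text
clock: 22.05
tcp_pos: [0.5943, 0.2014, 0.1538]
orientation: [0.111, 3.138, 0.001]
contact_force: [0.7, -0.0, -0.8]
grip_width: 0.0113
gripper_force: 80.7
shift [ 0.03 -0.07  1.31] turn [0.   0.01 0.01]
shift [ 0.03 -0.07  1.31] turn [-1.000e-02  1.000e-02 -2.249e+01]
tcp [0.5943 0.2014 0.1538] F [ 0.7 -0.  -0.8] w 0.0113 t 22.05 j [-0.56  0.46  0.17  1.75 -0.1   0.94  1.16]
192 ((338.46380615234375, 188.1900634765625), (14.202544212341309, 26.625165939331055), 92.9439926147461) [0.5968 0.1975 0.1489]
```

View pics/c8.png

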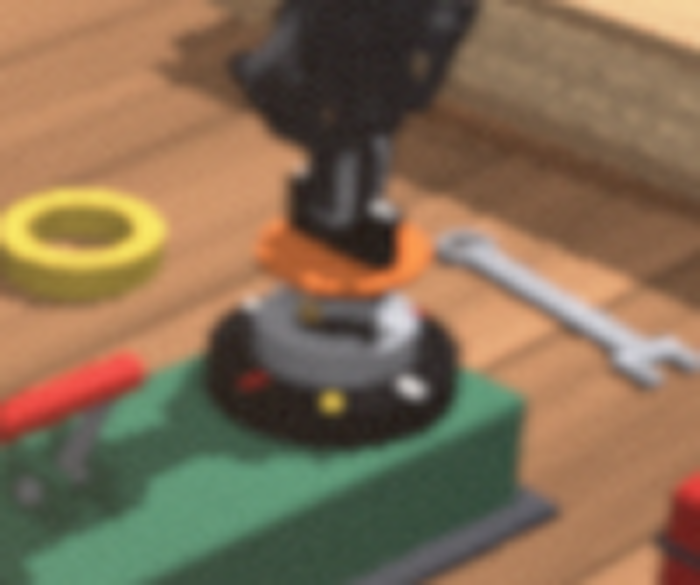

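The cap hangs level over the neck, its bar lined up with the white mark at crop (410,385). I lower it gently.

```bash
python3 -m creep '{"rows":[[0.02,-0.03,0.2,0,0,0,8],[0.02,-0.03,0.4,0,0,0,8],[0.02,-0.03,0.5,0,0,0,8],[0.02,-0.03,0.6,0,0,0,8],[0.02,-0.03,0.6,0,0,0,8]]}' 80
python3 -m creep '{"rows":[[0,0,0.1,0,0,0,8],[0,0,0.2,0,0,0,8],[0,0,0.3,0,0,0,8],[0,0,0.4,0,0,0,8],[0,0,0.4,0,0,0,8]]}' 80
python3 -c "
from h import *
plan([.5935,.1997,.1212],1.499); print(r.get_obs()['moment'].round(2))"
```

```text
clock: 22.72
tcp_pos: [0.5929, 0.2011, 0.1374]
orientation: [-0.11, -3.139, 0.0]
contact_force: [0.2, 0.3, -0.8]
grip_width: 0.0111
gripper_force: 80.7
clock: 23.35
tcp_pos: [0.5928, 0.201, 0.1274]
orientation: [-0.11, -3.139, 0.0]
contact_force: [-0.2, 0.8, -1.3]
grip_width: 0.0113
gripper_force: 80.7
shift [-0.03 -0.05  0.25] turn [-0.   -0.    0.01]
shift [-0.03 -0.05  0.25] turn [ 1.000e-02 -0.000e+00 -2.249e+01]
tcp [0.5928 0.201  0.1274] F [-0.2  0.8 -1.3] w 0.0113 t 23.35 j [-0.55  0.49  0.17  1.77 -0.1   0.89  1.16]
[-0.01 -0.04 -0.  ]
```

The cap bottom is 8 mm below the mouth with no contact force, so the lugs are in the slots. I seat it.

```bash
python3 -m creep '{"rows":[[0,-0.03,0.1,0,0,0,8],[0,-0.03,0.2,0,0,0,8],[0,-0.03,0.26,0,0,0,8],[0,-0.03,0.32,0,0,0,8],[0,-0.03,0.36,0,0,0,8],[0,-0.03,0.36,0,0,0,8]]}' 80
python3 -c "
from h import *
plan([.5935,.1997,.1212],1.499); print(r.get_obs()['moment'].round(2))"
```

```text
clock: 24.1
tcp_pos: [0.5931, 0.2009, 0.1211]
orientation: [0.109, 3.139, 0.002]
contact_force: [-7.4, -1.6, 15.6]
grip_width: 0.0115
gripper_force: 83.0
shift [-0.02 -0.05 -0.  ] turn [0.01 0.   0.02]
shift [-0.02 -0.05 -0.  ] turn [-1.000e-02  1.000e-02 -2.248e+01]
tcp [0.5931 0.2009 0.1211] F [-7.4 -1.6 15.6] w 0.0115 t 24.1 j [-0.55  0.5   0.17  1.77 -0.1   0.88  1.17]
[-0.57  1.46 -0.06]
```

Seated: TCP z 0.1211, as expected, with 15 N on the mouth. I ease the push and turn clockwise 45 degrees (positive about tool z).

```bash
python3 -m creep '{"rows":[[-0.02,0,-0.05,0,0,0,8],[-0.02,0,-0.05,0,0,0.5,8],[-0.02,0,-0.05,0,0,1,8],[-0.02,0,-0.05,0,0,1.5,8],[-0.02,0,-0.05,0,0,2,8],[-0.02,0,-0.05,0,0,2.5,8],[-0.02,0,-0.05,0,0,3,8],[-0.02,0,-0.05,0,0,3.5,8],[-0.02,0,-0.05,0,0,3.5,8]]}' 80
python3 -c "
from h import *
plan([.5935,.1997,.1212],.714); print(r.get_obs()['moment'].round(2))"
```

```text
clock: 25.22
tcp_pos: [0.5947, 0.2005, 0.1214]
orientation: [0.866, 3.018, 0.002]
contact_force: [-0.6, 0.1, 6.6]
grip_width: 0.0117
gripper_force: 81.9
shift [ 0.02 -0.05  0.01] turn [0.02 0.01 2.13]
shift [ 0.02 -0.05  0.01] turn [-2.000e-02  2.000e-02 -2.037e+01]
tcp [0.5947 0.2005 0.1214] F [-0.6  0.1  6.6] w 0.0117 t 25.225 j [-0.64  0.51  0.29  1.78 -0.18  0.88  0.74]
[-0.29  0.25  0.08]
```

```bash
python3 -m creep '{"rows":[[0,-0.02,0,0,0,0.5,8],[0,-0.02,0,0,0,1,8],[0,-0.02,0,0,0,1.5,8],[0,-0.02,0,0,0,1.9,8],[0,-0.02,0,0,0,2.13,8],[0,-0.02,0,0,0,2.13,8],[0,-0.02,0,0,0,2.13,8]]}' 80
python3 -c "
from h import *
plan([.5935,.1997,.1212],.714); print(r.get_obs()['moment'].round(2))
f=optics.grab_frame('scene');g=optics.grab_frame('top')
for k in(.07,): pass
yaw=-.072-.785;c=np.array([.5935,.1997]);u=np.array([np.cos(yaw),np.sin(yaw)])
print('expected dashes',[proj(f,[*(c+s*.027*u),.146]).round(1) for s in(1,-1)],'vent marks',[proj(f,[*(c+s*.048*u),.092]).round(1) for s in(1,-1)])
a=cv2.resize(f['color'][160:230,295:385],None,fx=4.4,fy=6,interpolation=2);b=cv2.resize(g['color'][140:210,160:250],None,fx=4.4,fy=6,interpolation=2);cv2.imwrite('pics/c9.png',cv2.resize(f['color'][160:230,295:385],None,fx=8,fy=8,interpolation=2))"
```

```text
clock: 26.1
tcp_pos: [0.5942, 0.2, 0.1214]
orientation: [1.302, 2.857, 0.002]
contact_force: [-1.3, -1.3, 7.3]
grip_width: 0.0116
gripper_force: 82.0
shift [ 0.01 -0.03  0.01] turn [0.01 0.01 0.01]
shift [ 0.01 -0.03  0.01] turn [-1.000e-02  2.000e-02 -2.249e+01]
tcp [0.5942 0.2    0.1214] F [-1.3 -1.3  7.3] w 0.0116 t 26.1 j [-0.69  0.52  0.36  1.78 -0.23  0.88  0.49]
[-0.29  0.41  0.2 ]
expected dashes [array([338. , 192.8]), array([338.1, 184.2])] vent marks [array([336.9, 211.4]), array([337.2, 195.5])]
```

View pics/c9.png

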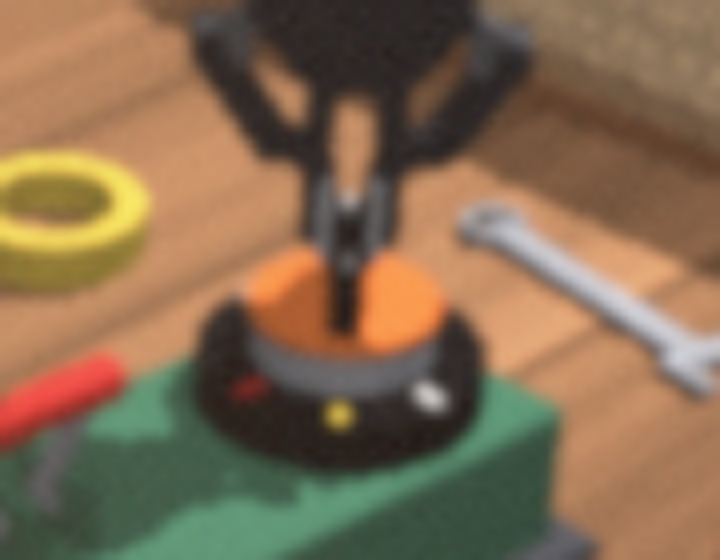

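The picture shows the flange on the mouth and the bar at crop (345,310), pointing at the yellow mark at (340,415). The dashes are within 0.5 px of the expected position. I hand in while gripping.

```bash
python3 -c "
from bench import r
print(r.hand_in())"
```

```text
the job is handed in; nothing more can be done
None
```

I pulled the pump lever to its end stop and eased it slowly back to rest, then seated the cap fully in the neck and turned it clockwise to the yellow vent marks; I handed the job in at about 26 s with the cap still gripped there, and no verdict came back.

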